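# Unload the annealing kiln

### The arm

A 6-joint arm with a two-finger parallel gripper is mounted at the origin on the work surface. World frame = base frame: x ahead of the robot, y to its left, z up, the work surface at z = 0. Lengths are in m, angles in rad, forces in N, time in s.
With the tool pointing down it reaches from about 0.425 to 0.925 m from the base axis. Payload 12.5 kg.
Tool frame: the origin (TCP) lies at the very end of the fingers, on their centre line; the grasp point (between the pads) lies arm.pinch_z behind it (arm.pinch_z is the distance from the TCP to the grasp point, in m); y points along the fingers, z is the direction in which the jaws open and shut, and the axes are right-handed (so a half turn about y gives the same grasp; the last joint's range is limited). The gripper opens to 85 mm and grips with 20 to 120 N. Pads are 22 mm wide; open, the fingers measure 114 mm over their backs; the gripper's body (76 mm by 85 mm) begins 54 mm behind the grasp point. The pads swing forward as they close: fully open they stand 13 mm farther back than shut.
Start: joints at [-1.419, 0.491, 1.559, -0, 1.092, -0.106], TCP at [0.159, -0.604, 0.231] pointing down, gripper open.
Joint ranges: [-3.1, 3.1], [-0.84, 2.19], [0.05, 2.79], [-1.13, 4.28], [0.06, 2.93], [-2.69, 2.69]. Speed limits (rad/s): [2.22, 2.22, 2.79, 3.14, 3.14, 3.14].

### API

Orientations are given as [roll, pitch, yaw] about the fixed x, y, z axes, in that order (R = Rz(yaw) Ry(pitch) Rx(roll)).
In Python, from rig import arm, get_image, get_calibration gives the robot as it stands.
- The arm moves only by the shell command python3 -m handwheel 'ROWS'. ROWS is text: rows parted by semicolons, each of 5 numbers parted by spaces: the shift along the tool's x, y, z in m, then the turn about the tool's y in degrees, then the opening, from 0 (shut) to 1 (fully open). A call has 1 to 12 rows; each row shifts and turns the commanded pose from where the row before left it, along the tool's axes as they then stand; what a row does not reach is not made up. A row lasts 1/8 s, in which the tool goes at most 62.5 mm and 10.7 degrees, less where a joint would pass 70% of its speed; a pose out of reach is approached as far as the arm can. A call is refused whole if a number of a shift passes 0.0625 or a number of a turn 10.7, either way. A call with a gripper value outside its range is refused whole. The fingers move at their own pace and stop on an object; the grip force is fixed at half the most. Time passes only in rows, so rows that do not move let the fingers close. It gives the time, the measured TCP pose, the force and the opening at its end, in the units of the state.
- arm.get_obs(): the state, without advancing time (a new reading comes with each control period).
- get_image(name): name is "side" or "top"; returns the picture (480x640x3 uint8, red, green, blue); there is no depth.
- get_calibration(name): a dict with "K" (3x3 intrinsics, pixels), "rvec" (rotation vector, rad) and "tvec" (3), from world to camera coordinates, as OpenCV has them. Camera axes: x right, y down, z forward; pixel columns grow to the right and rows downward; lengths in m; the calibration is good to about 2 mm. A picture is of the moment at which its call begins. get_calibration takes no time and is no camera call.
- arm.job_done(): hands the job in, once; it reports no verdict.
The state is a dict: "clock": time; "joint_positions": joint angles; "joint_vel": joint speeds; "tau": joint torques, N m; "tool_pos": TCP position; "tcp_rot": TCP orientation; "contact_force": force on the tool from outside, world axes, zero at the start; "moment": the same for the moment, N m; "gripper_width": finger opening in m.
Only numpy, scipy, OpenCV 4.12 (cv2) and the standard library are available. Lean on these libraries where they do the work, as an engineer would, in place of code of your own. Each camera call takes 0.05 s, during which the arm holds its last target.

### The job

The copper rosettes in the bench kiln are annealed and cold. Undo both draw latches, swing the hood up past its over-centre point so that it stays open by itself, then lift out every rosette and set them all down flat on the floor of the steel tray, bud up and side by side. Leave the hood standing open, and leave the hammers, the mallet and the punches on the bench where they are.

Things in the scene. Friction and masses are not known exactly. Their poses are not given: they have to be found in the camera images.
- kiln: low bench kiln, grey shell, white lining, fixed; 240 deep (x) x 280 wide (y), rim 100 high, 170 with hood shut; 50 mm housing behind; springs reach 160 to each side. Origin on the bench under its centre, x towards the hinge (away from the robot), y left, z up; front face at x = -120. Chamber 184 (x) x 224 (y), centred, floor at z = 56
- hood (a joint): kiln hood, 240 x 280 x 70 mm, 0.9 kg: rad, 0 shut, positive opening up and back about the hinge along the kiln's y at its rear rim; stop at 1.85 (leaning back past upright). Springs pull it shut (about 7 N at the handle) up to the over-centre point near 0.85 rad; past that they throw it open and hold it at the stop. Held down while either latch is hooked
- hood_handle (a point): middle of the hood's dark steel bar handle: a bar of 12 mm diameter along the kiln's y, 110 mm long, standing 34 mm off the 45 degree sloping front edge of the hood; with the hood shut it lies 244 mm in front of the hinge and 74 mm above it; the slope's outward normal is then (-1, 0, 1)/sqrt 2 in the kiln's frame, and turns with the hood
- hood_hinge (a point): middle of the hood's hinge axis, at the kiln's rear rim, x = 120 mm, z = 100 mm in the kiln's frame
- latch_l (a joint): draw-latch lever on the kiln's front, left as seen from the robot: rad, 0 = down and locked, positive as its lower end is lifted outward and up (about the kiln's +y). The bail's pull holds it (about 4 N at the roll) until it snaps past centre near 0.4 rad; by about 1.6 the bail is off the keeper and flops out towards the robot; stop at 2.4; friction holds it where it is left
- latch_r (a joint): draw-latch lever on the kiln's front, right as seen from the robot: rad, 0 = down and locked, positive as its lower end is lifted outward and up (about the kiln's +y). The bail's pull holds it (about 4 N at the roll) until it snaps past centre near 0.4 rad; by about 1.6 the bail is off the keeper and flops out towards the robot; stop at 2.4; friction holds it where it is left
- latch_l_grip (a point): middle of the dark grip roll at the free end of the left latch lever: a cylinder of 12 mm diameter, 44 mm long, along the kiln's y. Locked, it hangs 29 mm in front of and 41 mm below its pivot (41 mm above the bench, 45 mm off the kiln's front face)
- latch_l_pivot (a point): pivot of the left latch lever, 50 mm from the grip roll's middle, 82 mm above the bench
- latch_r_grip (a point): middle of the dark grip roll at the free end of the right latch lever: a cylinder of 12 mm diameter, 44 mm long, along the kiln's y. Locked, it hangs 29 mm in front of and 41 mm below its pivot (41 mm above the bench, 45 mm off the kiln's front face)
- latch_r_pivot (a point): pivot of the right latch lever, 50 mm from the grip roll's middle, 82 mm above the bench
- rosette_1: copper rosette: round petalled plate, 76 mm diameter, 5 mm thick (petals to 14 mm), with a round bud 32 mm in diameter in its middle rising to 36 mm; about 0.14 kg. Origin under the plate's centre, z up through the bud. It lies bud up on the kiln floor at first; absent in some starts (from two to four of the four are there)
- rosette_2: copper rosette: round petalled plate, 76 mm diameter, 5 mm thick (petals to 14 mm), with a round bud 32 mm in diameter in its middle rising to 36 mm; about 0.14 kg. Origin under the plate's centre, z up through the bud. It lies bud up on the kiln floor at first; absent in some starts (from two to four of the four are there)
- rosette_3: copper rosette: round petalled plate, 76 mm diameter, 5 mm thick (petals to 14 mm), with a round bud 32 mm in diameter in its middle rising to 36 mm; about 0.14 kg. Origin under the plate's centre, z up through the bud. It lies bud up on the kiln floor at first; absent in some starts (from two to four of the four are there)
- rosette_4: copper rosette: round petalled plate, 76 mm diameter, 5 mm thick (petals to 14 mm), with a round bud 32 mm in diameter in its middle rising to 36 mm; about 0.14 kg. Origin under the plate's centre, z up through the bud. It lies bud up on the kiln floor at first; absent in some starts (from two to four of the four are there)
- tray: flat square steel tray, 200 x 200 mm, rim 14 mm high and 3 mm thick, floor 3 mm thick; fixed, to the left or to the right of the kiln; origin under its centre, axes along its sides
- hammer_a: chasing hammer, 240 mm, lying on the bench; not part of the job, to be left where it is. Origin on its underside
- hammer_b: chasing hammer, 260 mm, lying on the bench; not part of the job, to be left where it is. Origin on its underside
- mallet: wooden mallet, head 95 mm, about 250 mm long, lying on the bench; not part of the job, to be left where it is. Origin on its underside
- punch_a: steel punch, 135 mm, lying on the bench; not part of the job, to be left where it is. Origin on its underside
- punch_b: steel punch, 110 mm, lying on the bench; not part of the job, to be left where it is. Origin on its underside
- punch_c: steel punch, 130 mm, lying on the bench; not part of the job, to be left where it is. Origin on its underside
- log_block: round end-grain log, 180 mm diameter, 62 mm high, fixed, on the other side of the kiln from the tray; origin under its centre

How it is judged:
By the outcome, as a careful person would: the job done as asked, in the order asked, and still so for the second after the job is handed in, with the robot touching nothing.
Of rosette_1, rosette_2, rosette_3, rosette_4 only 2 to 4 are there at a start; the rules pass over those that are not, and their reading is None.
At some moment in a run one of rosette_1, rosette_2, rosette_3, rosette_4 may be knocked a few centimetres aside while the robot is not near it.
It also fails if it takes over 210 s, if anything falls off the work surface, if the arm or the gripper's body presses on something with over 40 N, if the wrist force passes 120 N, or if a joint passes its speed limit or range.

## Working session

There is one attempt and no reset: what is moved stays moved. The work goes in short steps, Python scripts to look and compute and a shell command to move; the robot and the scene stay as the last step left them, time stands still between calls to the robot, and variables do not carry over. Pictures are saved under pics/ and viewed, and the job is handed in when it is done.

```bash
ls; mkdir -p pics
python3 - <<'E'
from rig import arm,get_image,get_calibration
import cv2,numpy as np
print(arm.get_obs(), arm.pinch_z)
for n in("side","top"):
    cv2.imwrite(f"pics/{n}0.png",get_image(n)[:,:,::-1]); c=get_calibration(n); print(n,c)
    R=cv2.Rodrigues(np.array(c['rvec']))[0]; print(-R.T@np.array(c['tvec']))
E
```

```text
pics
{'clock': 0.0, 'joint_positions': array([-1.41860434e+00,  4.91581465e-01,  1.55946290e+00, -6.60309485e-06,
        1.09169583e+00, -1.05555046e-01]), 'joint_vel': array([-0.00033807, -0.00026824, -0.00083302,  0.00103024, -0.00019666,
       -0.0012346 ]), 'tau': array([ 4.52298464e-04, -6.18438792e+01, -2.61587638e+01, -8.13316228e-05,
        4.08423512e-03, -3.37940278e-06]), 'tool_pos': array([ 0.15932673, -0.60411265,  0.2307095 ]), 'tcp_rot': array([-1.57193810e+00,  1.15080211e-04, -2.88384264e+00]), 'contact_force': array([ 0.52033728, -0.03153023,  0.57709748]), 'moment': array([0.0476657 , 0.02219753, 0.01809316]), 'gripper_width': 0.08550511234280617} 0.0187
side {'K': array([[475.44757636,   0.        , 327.28843737],
       [  0.        , 475.44757636, 242.32289505],
       [  0.        ,   0.        ,   1.        ]]), 'rvec': array([ 0.88213854, -2.51178331,  1.08503307]), 'tvec': array([0.37809219, 0.32024393, 0.94580062])}
[-0.00146578  0.60163431  0.88208996]
top {'K': array([[446.22180373,   0.        , 326.16244605],
       [  0.        , 446.22180373, 246.81401773],
       [  0.        ,   0.        ,   1.        ]]), 'rvec': array([ 2.16018252, -2.13489658,  0.20447013]), 'tvec': array([-0.02669972,  0.53469476,  1.04878727])}
[0.35631945 0.0067653  1.12229977]
```

View pics/side0.png

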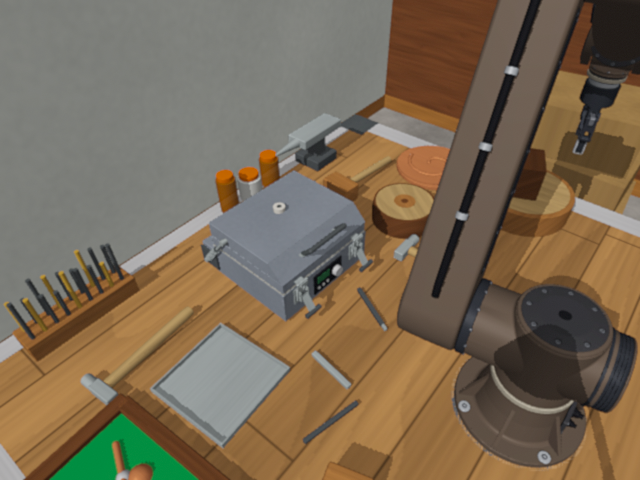

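View pics/top0.png

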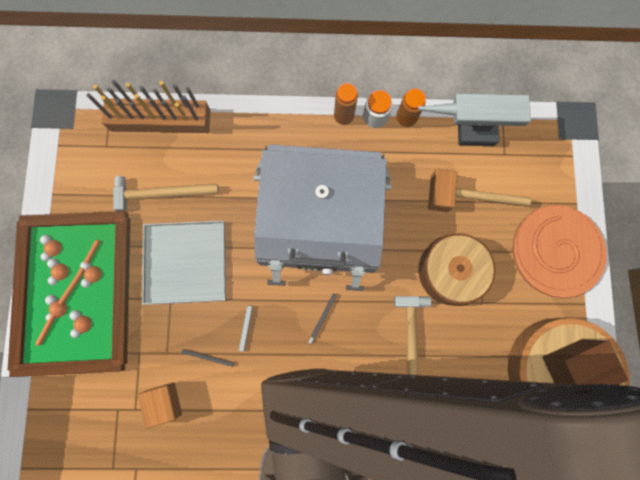

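The side view shows the kiln at about (290,250), latches near (310,300) and (362,260), and the tray at (222,385). In the top view the kiln is at about (320,210) and the tray at (185,262), to the kiln's left. I'll zoom in on both.

```bash
cat > h.py <<'E'
from rig import arm,get_image,get_calibration
import cv2,numpy as np
np.set_printoptions(precision=4,suppress=True)
def cal(n):
    c=get_calibration(n);return np.array(c['K']),cv2.Rodrigues(np.array(c['rvec']))[0],np.array(c['tvec'])
def ray(n,u,v):
    K,R,t=cal(n);d=R.T@np.linalg.inv(K)@np.array([u,v,1.]);return -R.T@t,d/np.linalg.norm(d)
def onz(n,u,v,z):
    c,d=ray(n,u,v);return c+d*(z-c[2])/d[2]
def tri(uvs,uvt):
    c1,d1=ray('side',*uvs);c2,d2=ray('top',*uvt)
    A=np.stack([d1,-d2],1);s=np.linalg.lstsq(A,c2-c1,rcond=None)[0]
    p,q=c1+s[0]*d1,c2+s[1]*d2;return (p+q)/2,np.linalg.norm(p-q)
def proj(n,p):
    K,R,t=cal(n);q=K@(R@np.array(p)+t);return q[:2]/q[2]
def shot(n,f,box=None,s=1,pts=()):
    im=get_image(n)[:,:,::-1].copy()
    save(im,f,box,s,pts,n);return im
def save(im,f,box,s,pts=(),n=None):
    x0,y0,x1,y1=box or (0,0,640,480)
    o=cv2.resize(im[y0:y1,x0:x1],None,fx=s,fy=s,interpolation=cv2.INTER_CUBIC)
    for p in pts:
        q=proj(n,p);q=((q-[x0,y0]+.5)*s).astype(int)
        cv2.drawMarker(o,(int(q[0]),int(q[1])),(0,0,255),cv2.MARKER_CROSS,12,1)
    cv2.imwrite(f,o)
def toolR():
    from scipy.spatial.transform import Rotation
    return Rotation.from_euler('xyz',arm.get_obs()['tcp_rot']).as_matrix()
E
python3 - <<'E'
from h import *
im=cv2.imread('pics/side0.png');save(im,'pics/s0z.png',(190,160,390,320),4)
im=cv2.imread('pics/top0.png');save(im,'pics/t0z.png',(240,135,410,300),3.6)
print(toolR())
E
```

```text
[[-0.967  -0.0001  0.2549]
 [-0.2549  0.0009 -0.967 ]
 [-0.0001 -1.     -0.0009]]
```

View pics/s0z.png

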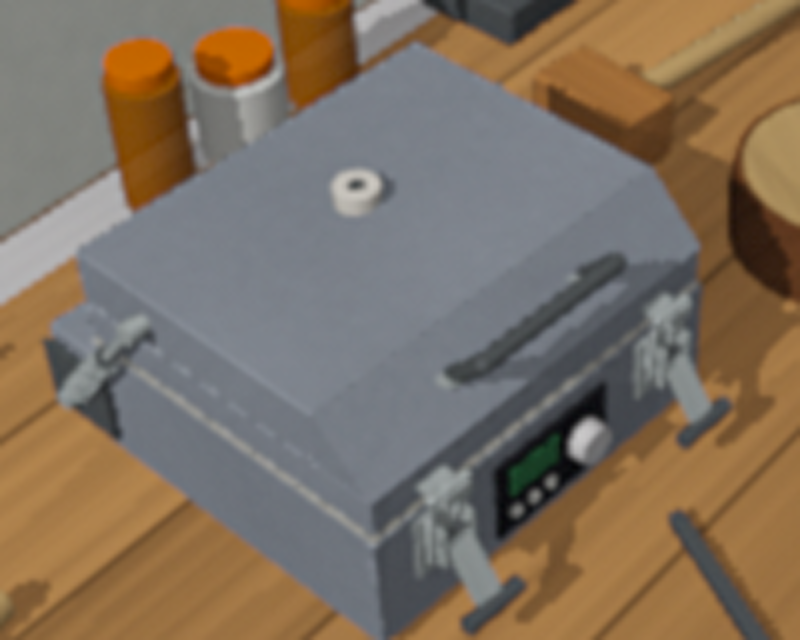

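View pics/t0z.png

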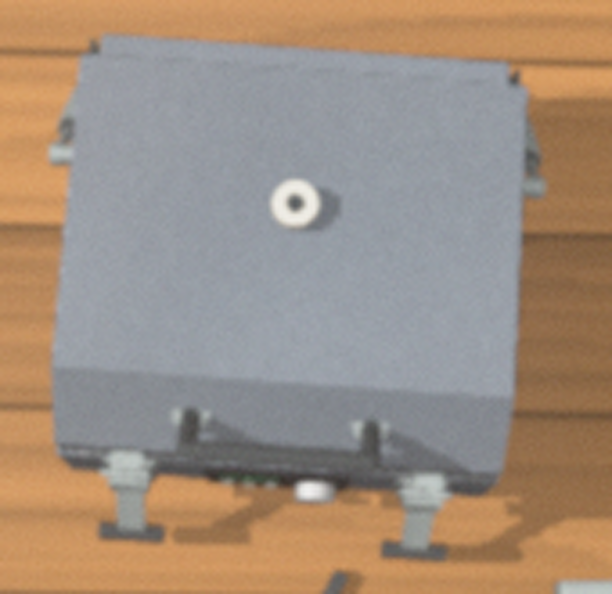

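Run:
```python
from h import *
S=lambda x,y:(190+x/4-.5,160+y/4-.5);T=lambda x,y:(240+x/3.6-.5,135+y/3.6-.5)
a=tri(S(493,605),T(132,533));b=tri(S(705,422),T(415,551));print(a,b)
h=tri(S(535,320),T(278,458));print('handle mid',h)
L,Rr=a[0],b[0]
v=(L-Rr)[:2];print(np.linalg.norm(v),'yaw',np.degrees(np.arctan2(-v[0],v[1])))
for q in [(141,222),(223,222),(226,300),(145,303)]:print('tray',onz('top',*q,0.014))
print('corner',[onz('top',*T(*q),0.17) for q in [(103,37),(506,67),(55,367),(513,397)]])
print('knob',tri(S(357,187),T(296,203)))
```

```text
(array([0.4464, 0.0997, 0.0404]), np.float64(0.0002395940874688055)) (array([ 0.4364, -0.0909,  0.0403]), np.float64(4.565009019483605e-05))
handle mid (array([0.4857, 0.0053, 0.1663]), np.float64(0.00920904649067451))
0.19085502986589964 yaw -2.988992524292158
tray [0.5967 0.4449 0.014 ]
tray [0.5999 0.2401 0.014 ]
tray [0.4042 0.2235 0.014 ]
tray [0.3948 0.4198 0.014 ]
corner [array([0.744 , 0.1151, 0.17  ]), array([ 0.7295, -0.1365,  0.17  ]), array([0.5347, 0.1374, 0.17  ]), array([ 0.5203, -0.1386,  0.17  ])]
knob (array([ 0.6364, -0.0063,  0.1783]), np.float64(0.0008103987602849652))
```

Both rolls come out at z≈0.040 m, against 0.041 expected. The kiln is at about (0.606, -0.004) with yaw -3.0°. I'll turn the tool to the kiln axes (jaws along the kiln's y) and move toward the right latch.

```bash
cat >> h.py <<'E'
YAW=np.radians(-3.0);KC=np.array([.6062,-.0042,0])
KR=np.array([[np.cos(YAW),-np.sin(YAW),0],[np.sin(YAW),np.cos(YAW),0],[0,0,1]])
def k2w(p): return KC+KR@np.array(p)
def w2k(p): return KR.T@(np.array(p)-KC)
def delta(target):
    d=np.array(target)-arm.get_obs()['tool_pos'];return toolR().T@d
E
python3 -m handwheel '0 0 0 8.9 1; 0 0 0 8.9 1; -0.05 0 0 0 1; -0.05 0 0 0 1; -0.05 0 0 0 1; -0.05 0 0 0 1; -0.05 0 0 0 1; 0 0 -0.05 0 1; 0 0 -0.05 0 1; 0 0 -0.05 0 1; 0 0 -0.05 0 1; 0 0 -0.05 0 1'
python3 -m handwheel '0 0 -0.05 0 1; 0 0 -0.05 0 1; 0 0 -0.05 0 1; 0 0 -0.05 0 1; 0 0 -0.05 0 1; 0 0 0 0 1'
python3 - <<'E'
from h import *
print(toolR(), arm.get_obs()['joint_positions'])
r=np.array([.4364,-.0909,.0403]);print(w2k(r),w2k([.4464,.0997,.0404]))
print(delta(r))
E
```

```text
clock: 1.6
tool_pos: [0.422, -0.3662, 0.231]
tcp_rot: [-1.571, -0.0, 3.089]
contact_force: [1.2, -1.1, -0.4]
gripper_width: 0.0853
clock: 2.35
tool_pos: [0.4352, -0.1157, 0.2313]
tcp_rot: [-1.571, -0.0, 3.092]
contact_force: [0.1, -0.6, -0.9]
gripper_width: 0.0855
[[-0.9988 -0.0003 -0.0492]
 [ 0.0492  0.0003 -0.9988]
 [ 0.0003 -1.     -0.0003]] [-0.4069  0.2432  1.9665  0.0002  0.9323  1.213 ]
[-0.165  -0.0955  0.0403] [-0.165   0.0954  0.0404]
[-0.0001  0.1911 -0.0248]
```

```bash
python3 -m handwheel '-0.004 0 -0.025 0 1; 0 0.04 0 0 1; 0 0.04 0 0 1; 0 0.04 0 0 1; 0 0.04 0 0 1; 0 0.02 0 0 1; 0 0.02 0 0 1; 0 0 0 0 1; 0 0 0 0 1'
python3 - <<'E'
from h import *
r=np.array([.4364,-.0909,.0403]);print(w2k(arm.get_obs()['tool_pos']),arm.get_obs()['joint_positions'])
print(delta(r))
im=shot('side','pics/s1.png',(240,200,440,350),4)
shot('top','pics/t1.png',(240,200,440,350),4)
E
```

```text
clock: 3.48
tool_pos: [0.441, -0.094, 0.0317]
tcp_rot: [-1.571, 0.0, 3.088]
contact_force: [-0.3, -0.2, -0.7]
gripper_width: 0.086
[-0.1603 -0.0983  0.0317] [-0.3567  0.5938  2.1546 -0.0003  0.3927  1.2677]
[ 0.0048 -0.0086 -0.0029]
```

View pics/s1.png

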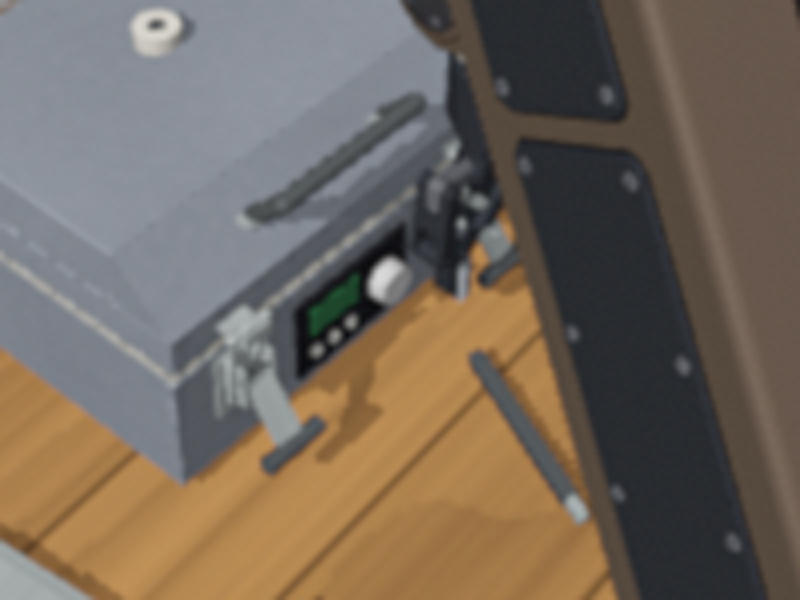

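View pics/t1.png

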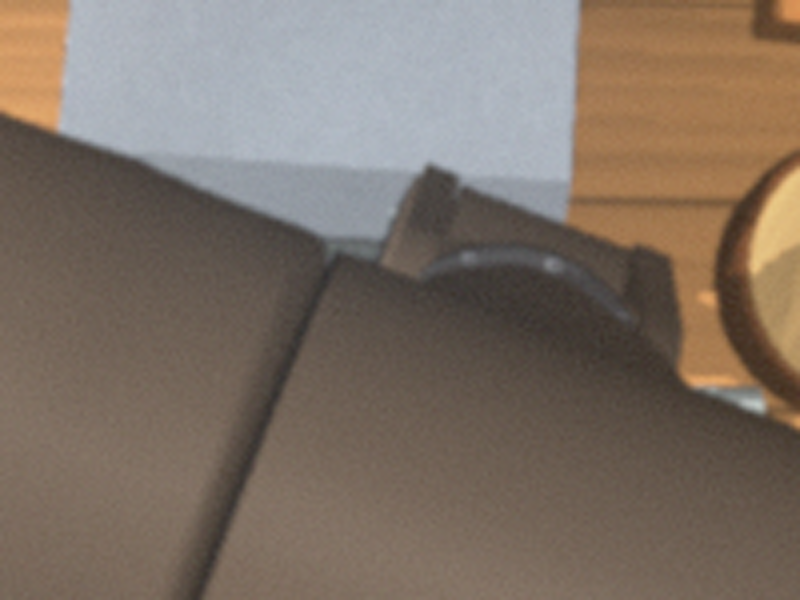

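```bash
python3 -m handwheel '0 0.005 -0.003 0 1; 0 0 0 0 0; 0 0 0 0 0; 0 0 0 0 0; 0 0 0 0 0; 0 0 0 0 0; 0 0 0 0 0; 0 0 0 0 0'
python3 - <<'E'
from h import *
print(w2k(arm.get_obs()['tool_pos']))
E
```

```text
clock: 4.58
tool_pos: [0.4413, -0.0914, 0.0269]
tcp_rot: [-1.57, 0.001, 3.088]
contact_force: [-2.2, -11.5, 8.3]
gripper_width: 0.0419
[-0.1601 -0.0957  0.0269]
```

```bash
python3 -m handwheel '0.005 -0.004 0 0 0; 0.0045 -0.0047 0 0 0; 0.0037 -0.0053 0 0 0; 0.0033 -0.0058 0 0 0; 0.0022 -0.0062 0 0 0; 0.0017 -0.0063 0 0 0; 0 0 0 0 0'
python3 - <<'E'
from h import *
print(w2k(arm.get_obs()['tool_pos']),arm.get_obs()['joint_positions'])
E
```

```text
clock: 5.45
tool_pos: [0.4215, -0.0903, 0.059]
tcp_rot: [-1.569, 0.003, 3.089]
contact_force: [2.0, -8.4, -4.0]
gripper_width: 0.042
[-0.1799 -0.0956  0.059 ] [-0.3641  0.5214  2.188  -0.0012  0.4292  1.2603]
```

```bash
python3 -m handwheel '0.0006 -0.0065 0 0 0; 0 -0.0066 0 0 0; -0.001 -0.0065 0 0 0; -0.0018 -0.0063 0 0 0; -0.0028 -0.006 0 0 0; -0.0033 -0.0056 0 0 0; -0.004 -0.005 0 0 0; -0.0048 -0.0047 0 0 0; -0.004 -0.003 0 0 0; -0.0032 -0.002 0 0 0; 0 0 0 0 0'
python3 - <<'E'
from h import *
print(w2k(arm.get_obs()['tool_pos']),arm.get_obs()['joint_positions'])
shot('side','pics/s2.png',(240,180,440,330),4)
E
```

```text
clock: 6.82
tool_pos: [0.4443, -0.0913, 0.1105]
tcp_rot: [-1.57, -0.001, 3.089]
contact_force: [-3.4, -11.5, -5.5]
gripper_width: 0.0408
[-0.1571 -0.0955  0.1105] [-0.3479  0.4396  2.0941 -0.0021  0.6091  1.2771]
```

View pics/s2.png

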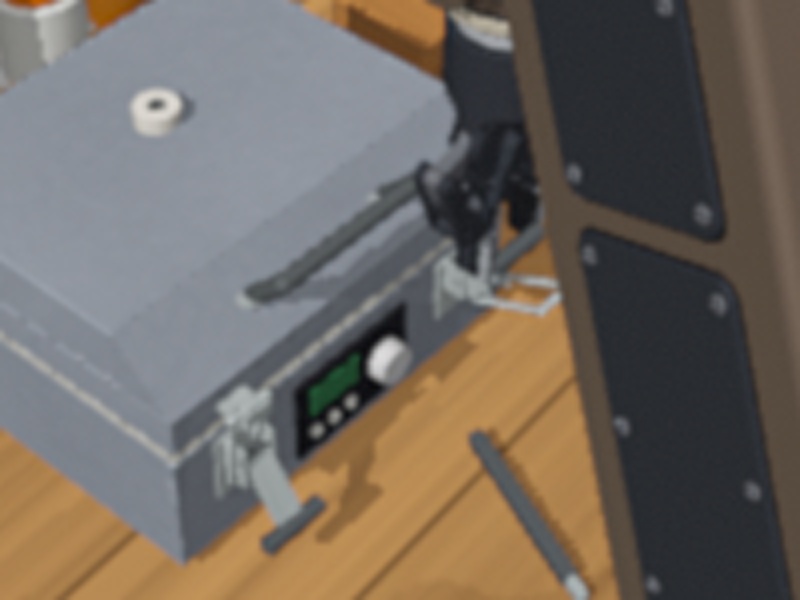

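The right latch is up and its bail has flopped out at about (525,295) in the zoom. Next I release it and do the left one.

```bash
python3 -m handwheel '0 0 0 0 0.75; 0 0 0 0 0.75; 0 0 0 0 0.75; 0 -0.03 0 0 0.75; 0.003 -0.05 0 0 0.75; 0 0 -0.0455 0 1; 0 0 -0.0485 0 1; 0 0 -0.0485 0 1; 0 0 -0.0485 0 1; 0 0 0 0 1'
python3 - <<'E'
from h import *
print(w2k(arm.get_obs()['tool_pos']),delta(k2w([-.1603,.0955,.027])))
shot('side','pics/s3.png',(240,180,440,330),4)
shot('top','pics/t3.png',(240,200,440,350),4)
E
```

```text
clock: 8.12
tool_pos: [0.4517, 0.1027, 0.1908]
tcp_rot: [-1.571, 0.0, 3.093]
contact_force: [0.0, -0.3, 0.3]
gripper_width: 0.0852
[-0.1599  0.0987  0.1908] [0.0004 0.1638 0.0032]
```

View pics/s3.png

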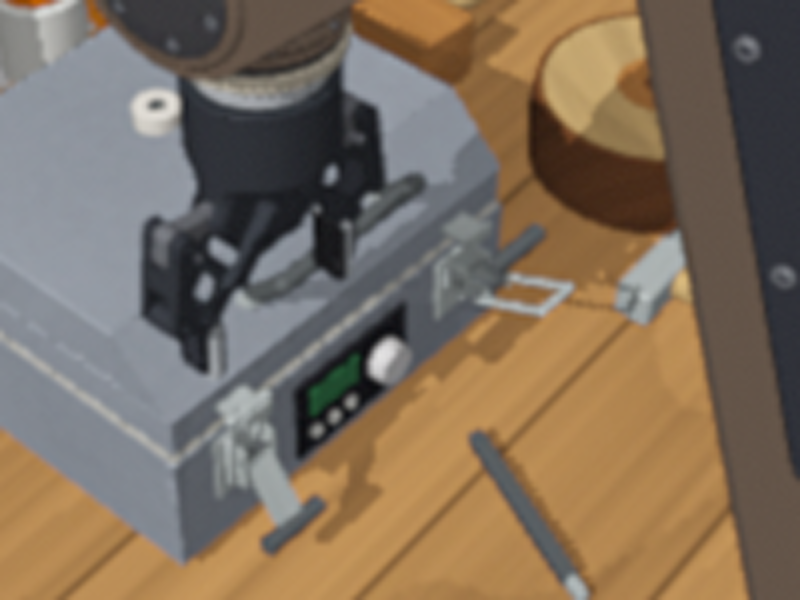

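```bash
python3 -m handwheel '0 0.04 0.0032 0 1; 0 0.04 0 0 1; 0 0.04 0 0 1; 0 0.025 0 0 1; 0 0.0188 0 0 1; 0 0 0 0 1; 0 0 0 0 0; 0 0 0 0 0; 0 0 0 0 0; 0 0 0 0 0; 0 0 0 0 0; 0 0 0 0 0'
python3 - <<'E'
from h import *
print(w2k(arm.get_obs()['tool_pos']))
E
```

```text
clock: 9.72
tool_pos: [0.4519, 0.0976, 0.028]
tcp_rot: [-1.572, 0.001, 3.088]
contact_force: [-3.2, 27.2, 13.9]
gripper_width: 0.042
[-0.1594  0.0936  0.028 ]
```

```bash
python3 -m handwheel '0 0.001 -0.002 0 0; 0.005 -0.004 0 0 0; 0.0045 -0.0047 0 0 0; 0.0037 -0.0053 0 0 0; 0.0033 -0.0058 0 0 0; 0.0022 -0.0062 0 0 0; 0.0017 -0.0063 0 0 0; 0 0 0 0 0'
python3 -m handwheel '0.0006 -0.0065 0 0 0; 0 -0.0066 0 0 0; -0.001 -0.0065 0 0 0; -0.0018 -0.0063 0 0 0; -0.0028 -0.006 0 0 0; -0.0033 -0.0056 0 0 0; -0.004 -0.005 0 0 0; -0.0048 -0.0047 0 0 0; -0.004 -0.003 0 0 0; -0.0032 -0.002 0 0 0; 0 0 0 0 0'
python3 -m handwheel '0 0 0 0 0.75; 0 0 0 0 0.75; 0 0 0 0 0.75; 0 -0.03 0 0 0.75; 0.003 -0.05 0 0 0.75; 0 -0.03 0 0 0.75; 0 0 0 0 0.75'
python3 - <<'E'
from h import *
print(w2k(arm.get_obs()['tool_pos']))
shot('side','pics/s4.png',(240,180,440,330),4)
E
```

```text
clock: 10.72
tool_pos: [0.4318, 0.0994, 0.0589]
tcp_rot: [-1.57, 0.001, 3.088]
contact_force: [3.9, -5.3, -3.0]
gripper_width: 0.0416
clock: 12.1
tool_pos: [0.4547, 0.0982, 0.1104]
tcp_rot: [-1.57, -0.003, 3.088]
contact_force: [-2.5, -7.4, -3.5]
gripper_width: 0.0406
clock: 12.98
tool_pos: [0.4535, 0.0991, 0.2225]
tcp_rot: [-1.571, 0.004, 3.089]
contact_force: [0.5, -0.6, -0.4]
gripper_width: 0.0639
[-0.1579  0.0952  0.2225]
```

View pics/s4.png

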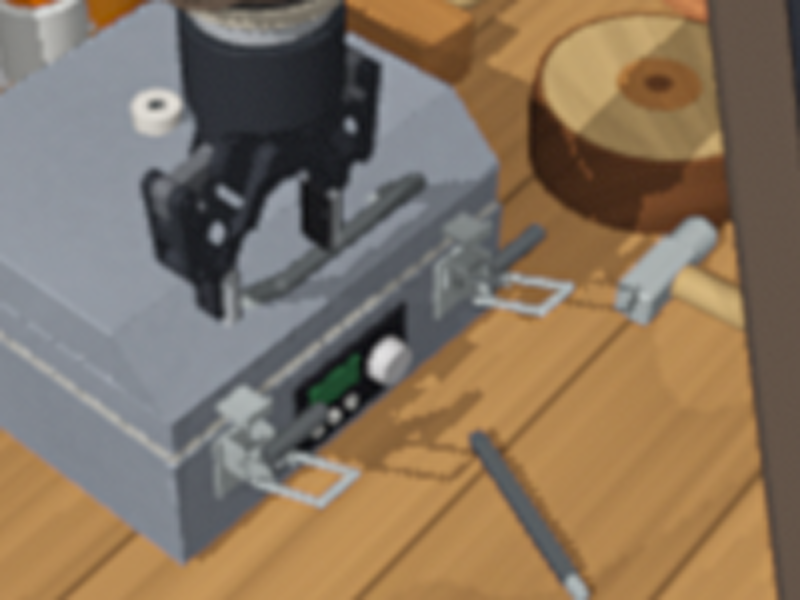

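Both bails hang free, at about (525,295) and (325,480) in the zoom. Next I turn the jaws along kiln x for the handle.

```bash
python3 -m handwheel '0 0 0 -10 0.45; 0 0 0 -10 0.45; 0 0 0 -10 0.45; 0 0 0 -10 0.45; 0 0 0 -10 0.45; 0 0 0 -10 0.45; 0 0 0 -10 0.45; 0 0 0 -10 0.45; 0 0 0 -10 0.45; 0.045 0 0.017 0 0.45; 0.045 0 0.017 0 0.45; 0 0 0 0 0.45'
python3 - <<'E'
from h import *
print(w2k(arm.get_obs()['tool_pos']),delta(k2w([-.124,0,.158])))
print(KR.T@toolR())
shot('side','pics/s5.png',(240,180,440,330),4)
E
```

```text
clock: 14.52
tool_pos: [0.4823, 0.0051, 0.2191]
tcp_rot: [-1.573, -0.0, -1.627]
contact_force: [-0.4, 0.6, -0.2]
gripper_width: 0.0386
[-0.1242  0.0028  0.2191] [0.0028 0.0611 0.0004]
[[-0.0038 -0.0018  1.    ]
 [-1.     -0.0001 -0.0038]
 [ 0.0001 -1.     -0.0018]]
```

View pics/s5.png

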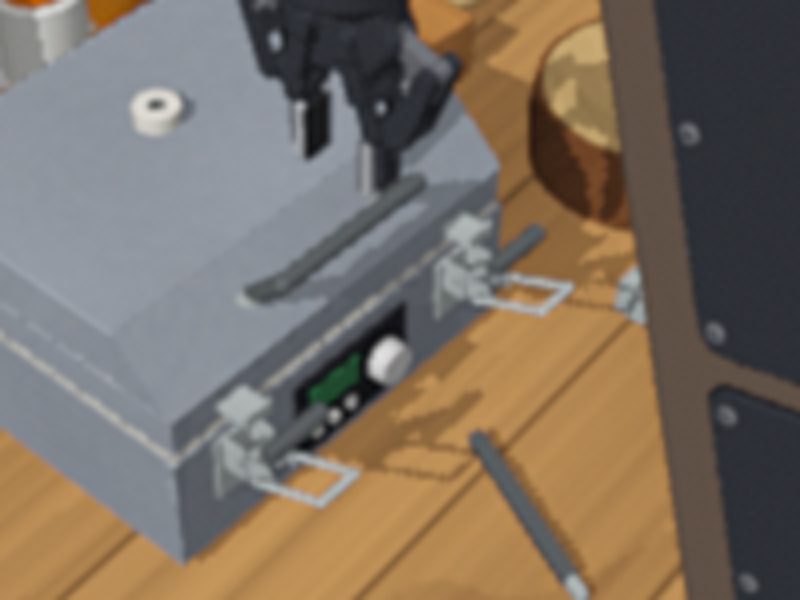

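```bash
python3 - <<'E'
from h import *
for y in(.05,-.05):print(proj('side',k2w([-.124,y,.174])),proj('top',k2w([-.124,y,.174])))
E
python3 -m handwheel '0 0.02 0 0 0.45; 0 0.015 0 0 0.45; 0 0.01 0 0 0.45; 0 0.01 0 0 0.45; 0 0.005 0 0 0.45; 0 0 0 0 0.45'
```

```text
[311.7933 248.9428] [293.6476 259.4953]
[342.085 225.926] [340.2348 262.5251]
clock: 15.32
tool_pos: [0.4819, 0.0073, 0.1603]
tcp_rot: [-1.571, -0.0, -1.624]
contact_force: [0.1, 0.4, -0.2]
gripper_width: 0.0378
```

```bash
python3 -m handwheel '0 0.002 0 0 0; 0 0 0 0 0; 0 0 0 0 0; 0 0 0 0 0; 0 0 0 0 0'
python3 - <<'E'
from h import *
print(w2k(arm.get_obs()['tool_pos']))
r=np.hypot(.244,.074);a0=np.arctan2(.074,.244)
p=None
for d in range(0,101,6):
    a=a0+np.radians(d);q=np.array([-r*np.cos(a),r*np.sin(a)])
    if p is not None:print(d,(q-p)*[1,-1],q+[.12,.1])
    p=q
E
```

```text
clock: 15.95
tool_pos: [0.4815, 0.0073, 0.1586]
tcp_rot: [-1.571, -0.0, -1.624]
contact_force: [-4.9, 0.3, 6.2]
gripper_width: 0.0098
[-0.1251  0.0049  0.1586]
6 [ 0.0091 -0.0251] [-0.1149  0.1991]
12 [ 0.0116 -0.024 ] [-0.1033  0.2231]
18 [ 0.0141 -0.0227] [-0.0892  0.2458]
24 [ 0.0164 -0.0211] [-0.0728  0.2668]
30 [ 0.0185 -0.0192] [-0.0543  0.2861]
36 [ 0.0204 -0.0172] [-0.0339  0.3033]
42 [ 0.0221 -0.015 ] [-0.0118  0.3183]
48 [ 0.0235 -0.0126] [0.0117 0.3308]
54 [ 0.0247 -0.0101] [0.0364 0.3409]
60 [ 0.0256 -0.0074] [0.0621 0.3483]
66 [ 0.0263 -0.0047] [0.0884 0.353 ]
72 [ 0.0266 -0.0019] [0.115  0.3549]
78 [0.0267 0.0009] [0.1417 0.3541]
84 [0.0264 0.0037] [0.1681 0.3504]
90 [0.0259 0.0064] [0.194 0.344]
96 [0.0251 0.0091] [0.2191 0.3349]
```

```bash
python3 -m handwheel '0 -0.0126 0.0043 0 0; 0 -0.0125 0.0048 0 0; 0 -0.0122 0.0055 0 0; 0 -0.0118 0.0061 0 0; 0 0 0 0 0'
python3 -m handwheel '0 -0.0115 0.0068 0 0; 0 -0.0112 0.0073 0 0; 0 -0.0107 0.008 0 0; 0 -0.0104 0.0084 0 0; 0 -0.0098 0.0091 0 0; 0 -0.0094 0.0094 0 0; 0 0 0 0 0'
python3 - <<'E'
from h import *
print(w2k(arm.get_obs()['tool_pos']),'expect',[-.0543,0.005,.2861-.0154])
shot('side','pics/s6.png')
E
```

```text
clock: 16.58
tool_pos: [0.5021, 0.0062, 0.2086]
tcp_rot: [-1.573, -0.0, -1.623]
contact_force: [-8.0, -1.0, -3.6]
gripper_width: 0.0098
clock: 17.45
tool_pos: [0.5505, 0.0036, 0.2727]
tcp_rot: [-1.573, -0.0, -1.623]
contact_force: [-16.9, -1.2, 10.4]
gripper_width: 0.01
[-0.056   0.0049  0.2727] expect [-0.0543, 0.005, 0.2707]
```

View pics/s6.png

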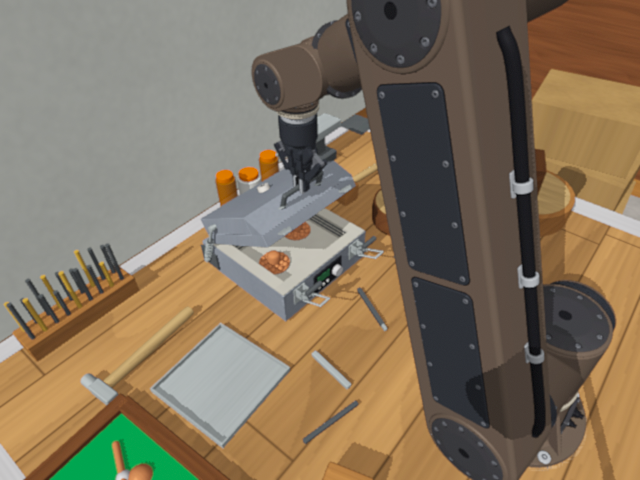

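The hood is about 30° open, and rosettes show at (275,262) and (298,230). I'll carry on along the arc.

```bash
python3 -m handwheel '0 -0.0086 0.0102 0 0; 0 -0.0086 0.0102 0 0; 0 -0.0075 0.011 0 0; 0 -0.0075 0.011 0 0; 0 -0.0063 0.0117 0 0; 0 -0.0063 0.0117 0 0; 0 0 0 0 0'
python3 -m handwheel '0 -0.005 0.0123 0 0; 0 -0.005 0.0123 0 0; 0 -0.0037 0.0128 0 0; 0 -0.0037 0.0128 0 0; 0 -0.0023 0.0131 0 0; 0 -0.0023 0.0131 0 0; 0 0 0 0 0'
python3 - <<'E'
from h import *
print(w2k(arm.get_obs()['tool_pos']),'expect',[.0884,0.005,.353-.0154])
print(arm.get_obs()['joint_positions'])
E
```

```text
clock: 18.38
tool_pos: [0.6181, -0.0, 0.3181]
tcp_rot: [-1.567, -0.0, -1.624]
contact_force: [-5.4, -1.3, 8.8]
gripper_width: 0.0096
clock: 19.25
tool_pos: [0.6947, -0.0042, 0.3393]
tcp_rot: [-1.567, -0.0, -1.624]
contact_force: [0.3, -1.2, 5.4]
gripper_width: 0.0097
[0.0884 0.0047 0.3393] expect [0.0884, 0.005, 0.33759999999999996]
[-0.1009  0.5221  1.2158 -0.0002  1.4002 -0.0479]
```

```bash
python3 -m handwheel '0 -0.001 0.0133 0 0; 0 -0.001 0.0133 0 0; 0 0.0004 0.0133 0 0; 0 0.0005 0.0133 0 0; 0 0.0018 0.0132 0 0; 0 0.0019 0.0132 0 0; 0 0.0032 0.013 0 0; 0 0.0032 0.013 0 0; 0 0 0 0 0'
python3 - <<'E'
from h import *
print(w2k(arm.get_obs()['tool_pos']),'expect',[.194,0.005,.344-.0154])
shot('side','pics/s7.png',(180,60,440,320),2.3)
E
```

```text
clock: 20.38
tool_pos: [0.8005, -0.0098, 0.3292]
tcp_rot: [-1.567, -0.0, -1.624]
contact_force: [5.2, -1.2, 0.2]
gripper_width: 0.0097
[0.1943 0.0046 0.3292] expect [0.194, 0.005, 0.32859999999999995]
```

View pics/s7.png

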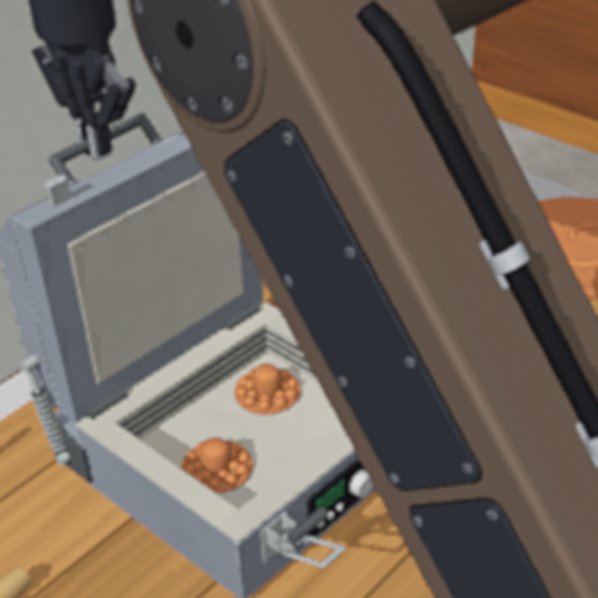

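```bash
python3 -m handwheel '0 0.0045 0.0126 0 0; 0 0.0046 0.0125 0 0; 0 0.0058 0.0121 0 0; 0 0.0059 0.012 0 0; 0 0 0 0 0; 0 0 0 0 0.4; 0 0 0 0 0.4; 0 0 0 0 0.4'
python3 - <<'E'
from h import *
print(w2k(arm.get_obs()['tool_pos']),arm.get_obs()['joint_positions'])
shot('side','pics/s8.png',(180,60,440,320),2.3)
E
```

```text
clock: 21.42
tool_pos: [0.8485, -0.012, 0.3082]
tcp_rot: [-1.569, 0.0, -1.624]
contact_force: [6.1, -0.7, 0.1]
gripper_width: 0.0341
[0.2423 0.0049 0.3082] [-0.0919  0.8306  0.7062  0.0001  1.6029 -0.0392]
```

View pics/s8.png

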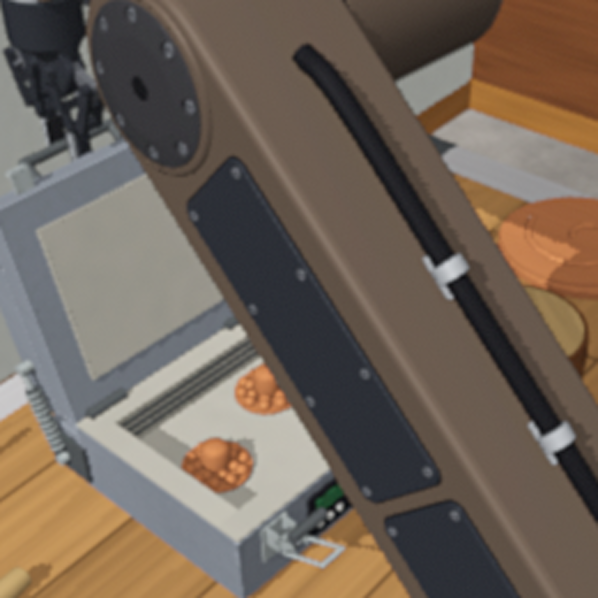

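```bash
python3 -m handwheel '0 0.002 0.008 0 0.4; 0 0 0 0 0.4; 0 -0.015 0.003 0 0.45; 0 -0.02 0 0 0.45; 0 -0.03 0 0 0.45; 0 -0.03 0 0 0.45; 0 0 -0.04 0 0.45; 0 0 -0.06 0 0.45; 0 0 -0.06 0 0.45; 0 0 -0.06 0 0.45; 0 0 -0.06 0 0.45'
python3 - <<'E'
from h import *
print(w2k(arm.get_obs()['tool_pos']),arm.get_obs()['joint_positions'])
shot('side','pics/s9.png',(180,60,440,320),2.3)
shot('top','pics/t9.png',(240,90,440,300),2.8)
E
```

```text
clock: 22.85
tool_pos: [0.5808, 0.0021, 0.401]
tcp_rot: [-1.571, -0.0, -1.624]
contact_force: [1.2, 0.1, 0.7]
gripper_width: 0.0383
[-0.0257  0.005   0.401 ] [-0.1101  0.3049  1.4065 -0.0001  1.4303 -0.0572]
```

View pics/s9.png

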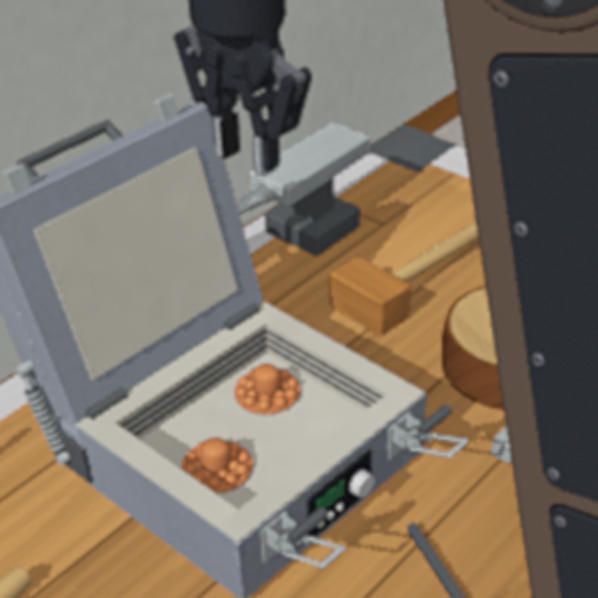

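View pics/t9.png

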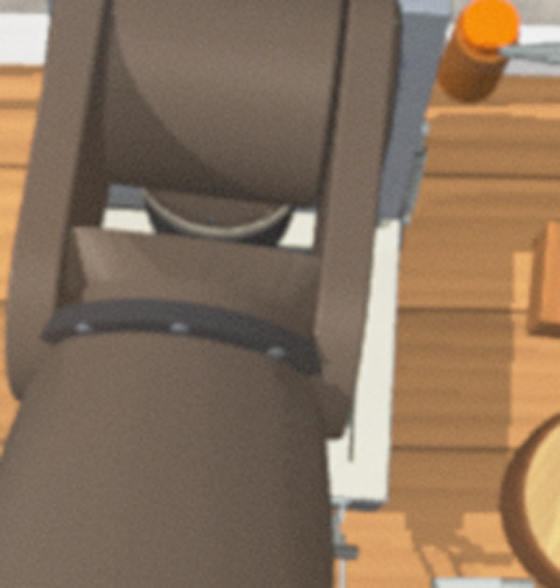

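The hood stands open by itself and two rosettes are visible, at about (267,388) and (217,463) in the zoom. I'll clear the top camera's view.

```bash
python3 -m handwheel '-0.05 0 0 0 0.8; -0.05 0 0 0 0.8; -0.05 0 0 0 0.8; -0.05 0 0 0 0.8; -0.05 0 0 0 0.8; -0.05 0 0 0 0.8; -0.03 0 0 0 0.8; 0 0 0 0 0.8'
python3 - <<'E'
from h import *
print(arm.get_obs()['tool_pos'],arm.get_obs()['joint_positions'])
im=shot('top','pics/t10.png',(120,90,440,320),2.4)
ims=shot('side','pics/s10.png',(180,60,440,320),2.3)
E
```

```text
clock: 23.95
tool_pos: [0.6005, 0.3334, 0.3999]
tcp_rot: [-1.572, -0.0, -1.621]
contact_force: [-0.1, -0.5, -0.2]
gripper_width: 0.0681
[0.6005 0.3334 0.3999] [0.4107 0.488  1.1237 0.0001 1.5312 0.461 ]
```

View pics/t10.png

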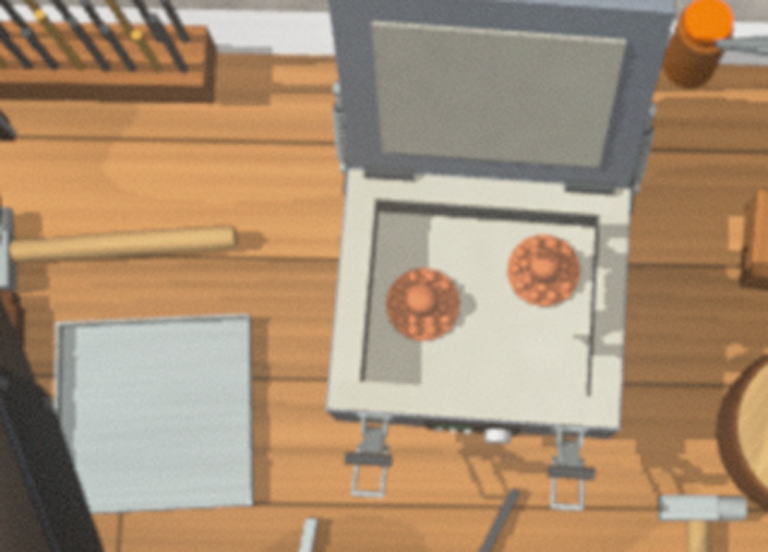

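View pics/s10.png

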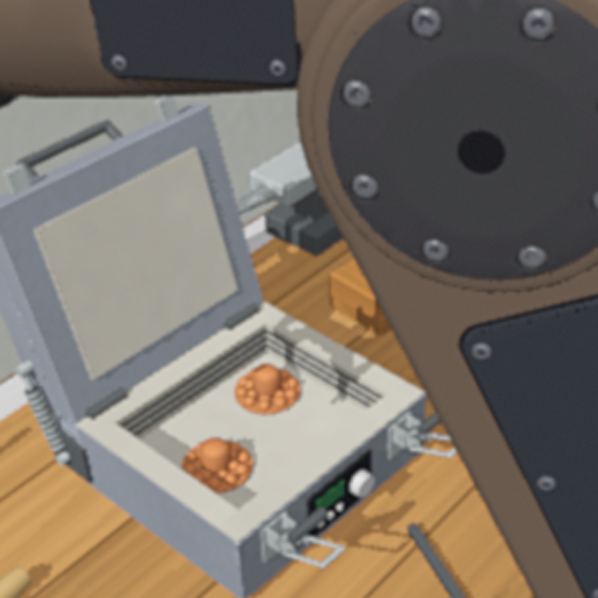

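The whole chamber is visible in the top view, and it holds exactly two rosettes, at about (423,303) and (544,269) in the zoom. The hood is up. I'll measure the rosettes and the tray.

```bash
cat >> h.py <<'E'
def rosettes(im,n,box,z):
    hsv=cv2.cvtColor(im,cv2.COLOR_BGR2HSV)
    m=((hsv[:,:,0]<14)&(hsv[:,:,1]>95)&(hsv[:,:,2]>60)).astype(np.uint8)
    k=np.zeros_like(m);x0,y0,x1,y1=box;k[y0:y1,x0:x1]=m[y0:y1,x0:x1]
    k=cv2.morphologyEx(k,cv2.MORPH_CLOSE,np.ones((3,3)))
    out=[]
    for c in cv2.findContours(k,cv2.RETR_EXTERNAL,cv2.CHAIN_APPROX_NONE)[0]:
        if cv2.contourArea(c)<150: continue
        (u,v),r=cv2.minEnclosingCircle(c);M=cv2.moments(c)
        cx,cy=M['m10']/M['m00'],M['m01']/M['m00']
        P=onz(n,cx,cy,z);D=2*np.sqrt(cv2.contourArea(c)/np.pi)
        out.append((P,(cx,cy),D,D/cal(n)[0][0,0]*np.linalg.norm(P-ray(n,0,0)[0])))
    return out
E
python3 - <<'E'
from h import *
im=get_image('top')[:,:,::-1].copy();ims=get_image('side')[:,:,::-1].copy()
for o in rosettes(im,'top',(270,175,370,255),.064):print('top',o,'kiln',w2k(o[0]))
for o in rosettes(ims,'side',(250,210,330,290),.066):print('side',o,'kiln',w2k(o[0]))
Z=lambda x,y:(120+x/2.4-.5,90+y/2.4-.5)
# bud tops
for q,s in [((421,297),(216,452)),((544,263),(267,377))]:
    p=tri((180+s[0]/2.3-.5,60+s[1]/2.3-.5),Z(*q));print('bud',p,w2k(p[0]))
for q in [(57,323),(249,316),(252,504),(88,511)]:print('tray',onz('top',*Z(*q),.014))
for q in [(375,203),(598,218),(362,383),(590,398)]:print('chamber rim',w2k(onz('top',*Z(*q),.1)))
E
```

```text
top (array([0.6054, 0.0546, 0.064 ]), (295.76244918699183, 216.4420731707317), np.float64(28.900607975374268), np.float64(0.07048433920242772)) kiln [-0.0039  0.0587  0.064 ]
top (array([ 0.643 , -0.0676,  0.064 ]), (346.0789889415482, 202.2269615587151), np.float64(28.38944578214513), np.float64(0.06991834724483563)) kiln [ 0.0401 -0.0614  0.064 ]
side (array([0.6006, 0.0574, 0.066 ]), (274.765843179377, 261.5800214822771), np.float64(24.34528718405717), np.float64(0.0589329669751775)) kiln [-0.0089  0.0612  0.066 ]
side (array([ 0.6386, -0.0615,  0.066 ]), (295.7277844792923, 229.313630880579), np.float64(22.9729795910919), np.float64(0.05948232426584284)) kiln [ 0.0354 -0.0555  0.066 ]
bud (array([0.6082, 0.0551, 0.0788]), np.float64(0.003564127165327782)) [-0.0011  0.0593  0.0788]
bud (array([ 0.6456, -0.0676,  0.0786]), np.float64(0.002920834781081618)) [ 0.0427 -0.0612  0.0786]
tray [0.5914 0.4389 0.014 ]
tray [0.602  0.2396 0.014 ]
tray [0.4054 0.2273 0.014 ]
tray [0.3965 0.3929 0.014 ]
chamber rim [0.0876 0.1116 0.1   ]
chamber rim [ 0.0878 -0.1103  0.1   ]
chamber rim [-0.0935  0.1096  0.1   ]
chamber rim [-0.0936 -0.111   0.1   ]
```

The chamber rim checks out in the kiln frame at ±0.09 by ±0.11. The two rosettes agree across both views: A at kiln (-0.003, 0.059) and B at (0.041, -0.061). Going to A.

Run:
```python
from h import *
print(delta(k2w([-.0025,.059,.12])))
```

```text
[0.2748 0.281  0.0207]
```

```bash
python3 -m handwheel '0.055 0.02 0.0207 0 0.8; 0.055 0.02 0 0 0.8; 0.055 0.02 0 0 0.8; 0.055 0.02 0 0 0.7; 0.0548 0.02 0 0 0.6; 0 0.04 0 0 0.55; 0 0.05 0 0 0.55; 0 0.05 0 0 0.55; 0 0.03 0 0 0.55; 0 0 0 0 0.55'
python3 - <<'E'
from h import *
print(delta(k2w([-.0025,.059,.075])),w2k(arm.get_obs()['tool_pos']))
im=shot('side','pics/s11.png',(220,180,340,300),5)
E
```

```text
clock: 25.4
tool_pos: [0.606, 0.0549, 0.1294]
tcp_rot: [-1.574, -0.0, -1.625]
contact_force: [-0.2, 0.8, 0.9]
gripper_width: 0.0469
[0.     0.0544 0.001 ] [-0.0033  0.0591  0.1294]
```

View pics/s11.png

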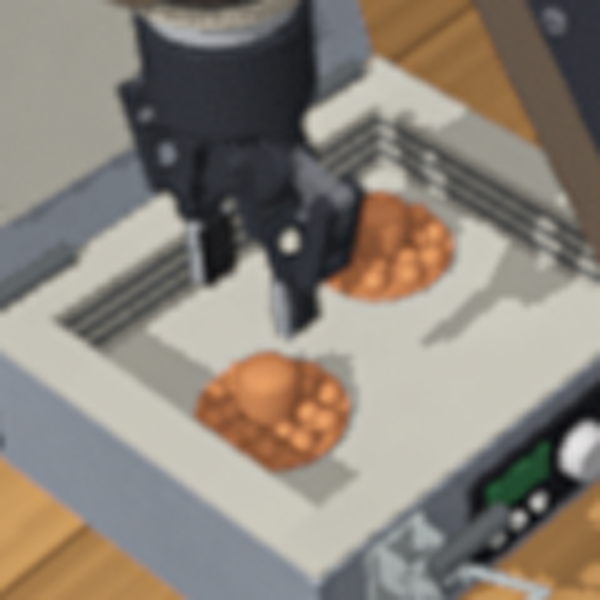

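```bash
python3 -m handwheel '0 0.025 0.001 0 0.55; 0 0.02 0 0 0.55; 0 0.01 0 0 0.55; 0 0.002 0 0 0.55; 0 0 0 0 0.55'
python3 - <<'E'
from h import *
print(w2k(arm.get_obs()['tool_pos']))
im=shot('side','pics/s12.png',(220,180,340,300),5)
E
```

```text
clock: 26.08
tool_pos: [0.6083, 0.0558, 0.0748]
tcp_rot: [-1.569, -0.0, -1.624]
contact_force: [-0.2, -0.3, 0.0]
gripper_width: 0.0472
[-0.001   0.06    0.0748]
```

View pics/s12.png

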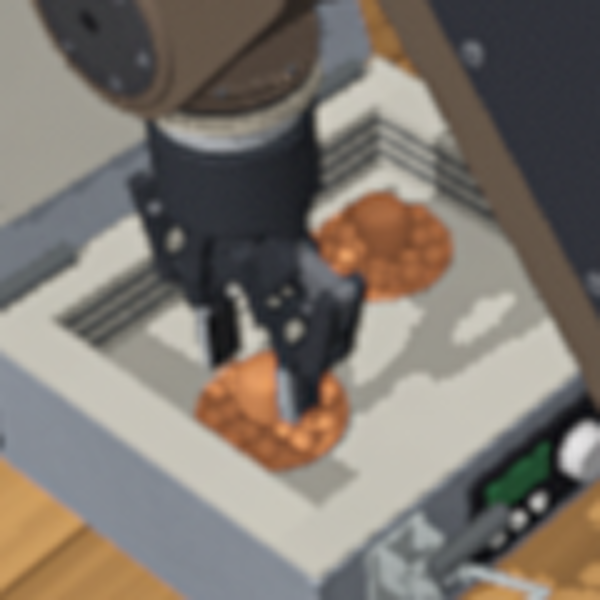

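The fingers straddle the bud at about (290,385) in the zoom, with the tips still just above the petals. A touch lower, then close.

```bash
python3 -m handwheel '0 0.003 0 0 0.5; 0 0.002 0 0 0.5; 0 0 0 0 0.5'
python3 -m handwheel '0 0 0 0 0; 0 0 0 0 0; 0 0 0 0 0; 0 0 0 0 0; 0 0 0 0 0'
python3 -m handwheel '0 -0.005 0 0 0; 0 -0.01 0 0 0; 0 -0.01 0 0 0; 0 -0.015 0 0 0; 0 -0.02 0 0 0; 0 -0.02 0 0 0; 0 -0.02 0 0 0; 0 0 0 0 0'
python3 - <<'E'
from h import *
im=shot('side','pics/s13.png',(220,160,340,280),5)
E
```

```text
clock: 26.5
tool_pos: [0.6078, 0.0558, 0.0687]
tcp_rot: [-1.571, -0.0, -1.624]
contact_force: [-0.3, 0.3, 0.3]
gripper_width: 0.0429
clock: 27.12
tool_pos: [0.608, 0.0559, 0.0691]
tcp_rot: [-1.57, -0.0, -1.624]
contact_force: [0.3, 0.1, 5.0]
gripper_width: 0.03
clock: 28.12
tool_pos: [0.6085, 0.0558, 0.1708]
tcp_rot: [-1.567, 0.0, -1.624]
contact_force: [0.1, 0.2, -0.5]
gripper_width: 0.0302
```

View pics/s13.png

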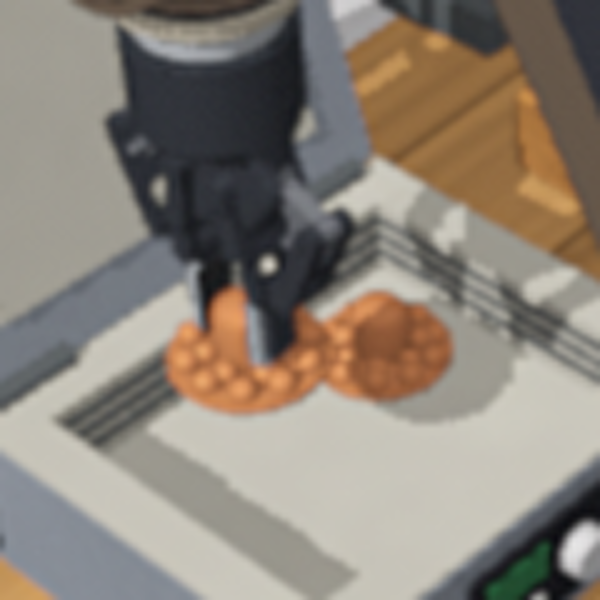

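Lifted and held level (width 0.030 m). On to the tray.

Run:
```python
from h import *
print(delta([.4955,.378,.0165]))
```

```text
[-0.3158  0.1528 -0.1295]
```

```bash
python3 -m handwheel '-0.035 0 -0.01 0 0; -0.04 0 -0.017 0 0; -0.04 0 -0.017 0 0; -0.04 0 -0.017 0 0; -0.04 0 -0.017 0 0; -0.04 0 -0.017 0 0; -0.04 0 -0.017 0 0; -0.0408 0 -0.0175 0 0; 0 0.03 0 0 0; 0 0.04 0 0 0; 0 0.03 0 0 0; 0 0 0 0 0'
python3 - <<'E'
from h import *
print(delta([.4955,.378,.0165]))
im=shot('side','pics/s14.png',(130,280,330,440),4)
E
```

```text
clock: 29.68
tool_pos: [0.494, 0.3773, 0.0662]
tcp_rot: [-1.575, -0.003, -1.624]
contact_force: [-0.5, -0.2, -1.4]
gripper_width: 0.0303
[-0.001   0.0496  0.0017]
```

View pics/s14.png

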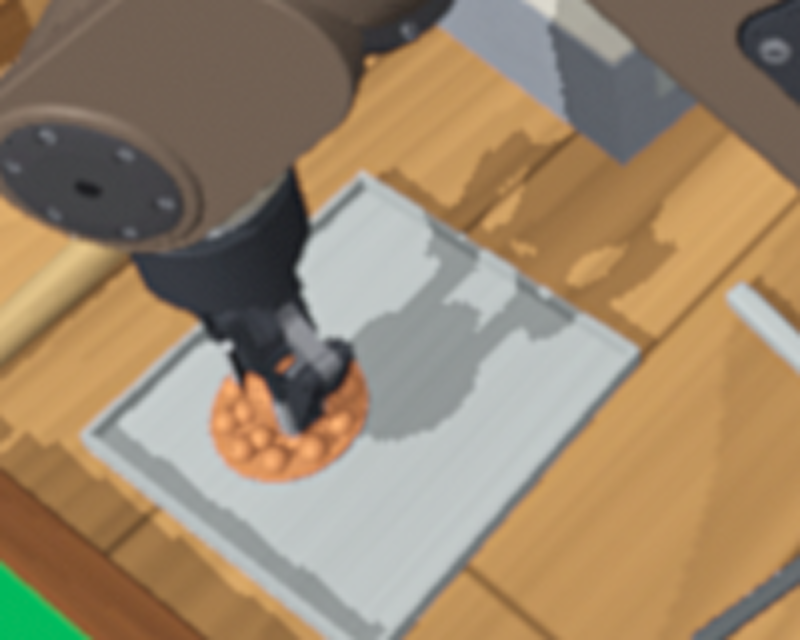

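The rosette is level over the left half of the tray. Lower and release.

```bash
python3 -m handwheel '0 0.02 0.001 0 0; 0 0.015 0 0 0; 0 0.008 0 0 0; 0 0.004 0 0 0; 0 0.002 0 0 0; 0 0 0 0 0'
```

```text
clock: 30.48
tool_pos: [0.4963, 0.378, 0.02]
tcp_rot: [-1.571, 0.0, -1.624]
contact_force: [0.3, -0.3, -1.5]
gripper_width: 0.0301
```

```bash
python3 -m handwheel '0 0.0015 0 0 0; 0 0.0015 0 0 0; 0 0 0 0 0'
python3 -m handwheel '0 0.001 0 0 0; 0 0 0 0 0'
```

```text
clock: 30.85
tool_pos: [0.4962, 0.3779, 0.0167]
tcp_rot: [-1.571, -0.0, -1.624]
contact_force: [-0.4, -0.1, -1.6]
gripper_width: 0.0298
clock: 31.1
tool_pos: [0.4963, 0.378, 0.0161]
tcp_rot: [-1.571, 0.0, -1.624]
contact_force: [0.1, 0.5, 2.8]
gripper_width: 0.0304
```

```bash
python3 -m handwheel '0 0 0 0 0.5; 0 0 0 0 0.5; 0 0 0 0 0.5; 0 -0.02 0 0 0.5; 0 -0.04 0 0 0.5; 0 -0.05 0 0 0.5; 0 -0.05 0 0 0.5; 0 -0.03 0 0 0.5; 0.05 -0.03 0 0 0.5; 0 0 0 0 0.5'
python3 - <<'E'
from h import *
im=get_image('side')[:,:,::-1].copy();cv2.imwrite('pics/s15.png',im)
imt=get_image('top')[:,:,::-1].copy();cv2.imwrite('pics/t15.png',imt)
for o in rosettes(imt,'top',(270,175,370,255),.064):print('top',o,'kiln',w2k(o[0]))
print(arm.get_obs()['tool_pos'])
E
```

```text
clock: 32.35
tool_pos: [0.494, 0.3264, 0.2397]
tcp_rot: [-1.566, 0.002, -1.625]
contact_force: [1.6, 0.7, -0.2]
gripper_width: 0.0428
top (array([ 0.643 , -0.0676,  0.064 ]), (346.06230283911674, 202.24237644584647), np.float64(28.41186145542198), np.float64(0.0699727198260774)) kiln [ 0.0401 -0.0614  0.064 ]
[0.4936 0.3279 0.2371]
```

View pics/s15.png

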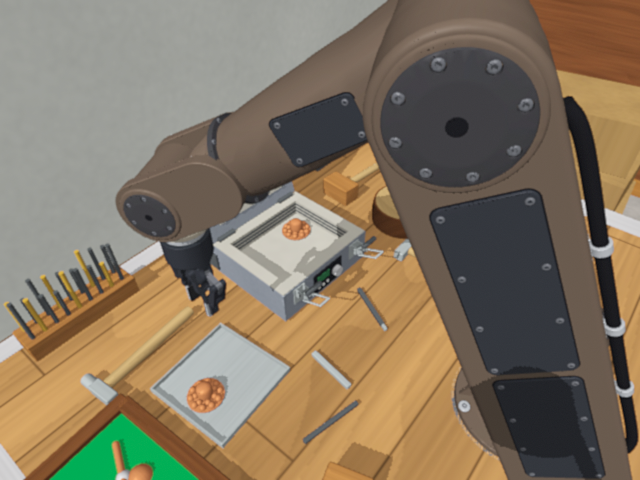

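View pics/t15.png

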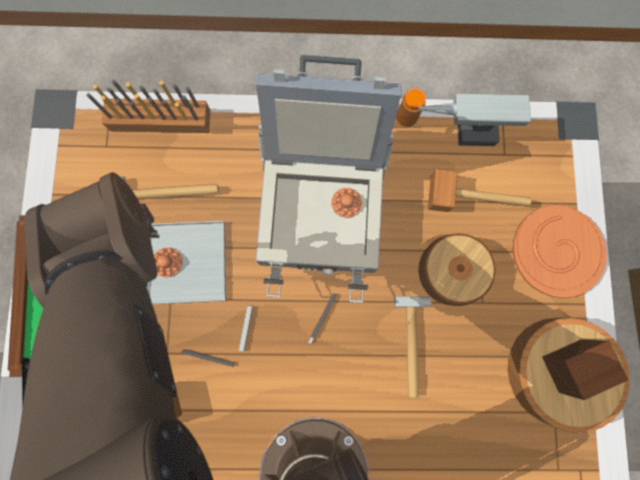

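Rosette A sits flat and bud up in the tray (side view, (206,394)). B hasn't moved in the kiln (top view, (346,202)).

Run:
```python
from h import *
print(delta(k2w([.0413,-.0613,.12])))
```

```text
[0.3869 0.117  0.1715]
```

```bash
python3 -m handwheel '0.05 0 0.022 0 0.55; 0.055 0 0.025 0 0.55; 0.055 0 0.025 0 0.55; 0.055 0 0.025 0 0.55; 0.055 0 0.025 0 0.55; 0.055 0 0.025 0 0.55; 0.0619 0 0.0245 0 0.55; 0 0.04 0 0 0.55; 0 0.05 0 0 0.55; 0 0.02 0 0 0.55; 0 0 0 0 0.55'
python3 - <<'E'
from h import *
print(delta(k2w([.0413,-.0613,.075])),w2k(arm.get_obs()['tool_pos']))
im=shot('side','pics/s16.png',(230,160,350,280),5)
E
```

```text
clock: 33.83
tool_pos: [0.6426, -0.0627, 0.1237]
tcp_rot: [-1.575, 0.001, -1.623]
contact_force: [-0.5, 0.3, 1.1]
gripper_width: 0.047
[0.0048 0.0487 0.0021] [ 0.0394 -0.0566  0.1237]
```

View pics/s16.png

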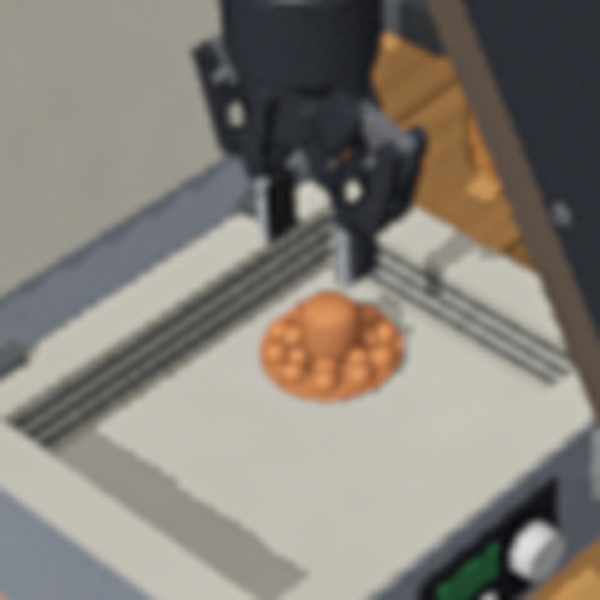

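```bash
python3 -m handwheel '0.0048 0.02 0.002 0 0.55; 0 0.015 0 0 0.55; 0 0.01 0 0 0.55; 0 0.004 0 0 0.55; 0 0 0 0 0.55'
python3 - <<'E'
from h import *
print(delta(k2w([.0413,-.0613,.069])),w2k(arm.get_obs()['tool_pos']))
im=shot('side','pics/s17.png',(230,160,350,280),5)
E
```

```text
clock: 34.5
tool_pos: [0.6448, -0.0684, 0.0767]
tcp_rot: [-1.571, -0.0, -1.624]
contact_force: [-0.1, -0.5, 0.6]
gripper_width: 0.047
[-0.0008  0.0077 -0.0006] [ 0.0419 -0.0621  0.0767]
```

View pics/s17.png

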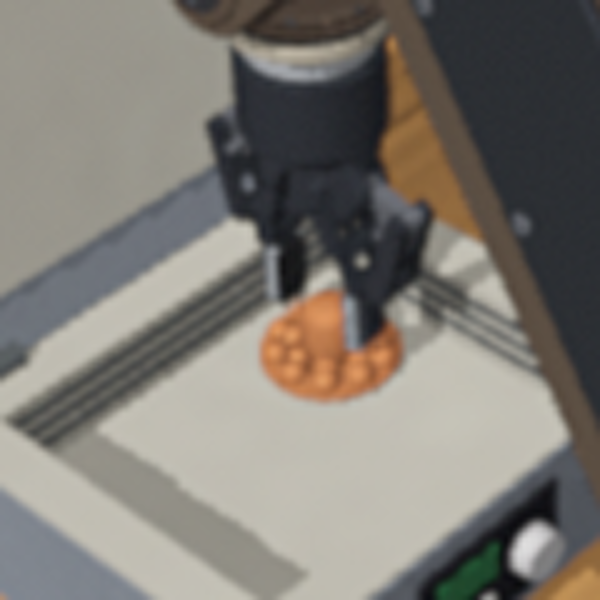

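The fingers straddle B's bud at about (330,320) in the zoom. Down 7.7 mm, close and lift.

```bash
python3 -m handwheel '-0.0008 0.004 0 0 0.5; 0 0.0035 0 0 0.5; 0 0 0 0 0.5; 0 0 0 0 0; 0 0 0 0 0; 0 0 0 0 0; 0 0 0 0 0; 0 0 0 0 0'
python3 -m handwheel '0 -0.005 0 0 0; 0 -0.01 0 0 0; 0 -0.01 0 0 0; 0 -0.015 0 0 0; 0 -0.02 0 0 0; 0 -0.02 0 0 0; 0 -0.02 0 0 0; 0 0 0 0 0'
python3 - <<'E'
from h import *
im=shot('side','pics/s18.png',(230,140,350,260),5)
print(delta([.5005,.288,.0165]))
E
```

```text
clock: 35.55
tool_pos: [0.6451, -0.0676, 0.0696]
tcp_rot: [-1.57, -0.0, -1.624]
contact_force: [0.7, 0.4, 4.8]
gripper_width: 0.0301
clock: 36.55
tool_pos: [0.6455, -0.0677, 0.1714]
tcp_rot: [-1.567, -0.001, -1.624]
contact_force: [-0.5, -0.0, -2.2]
gripper_width: 0.03
[-0.3475  0.1532 -0.1633]
```

View pics/s18.png

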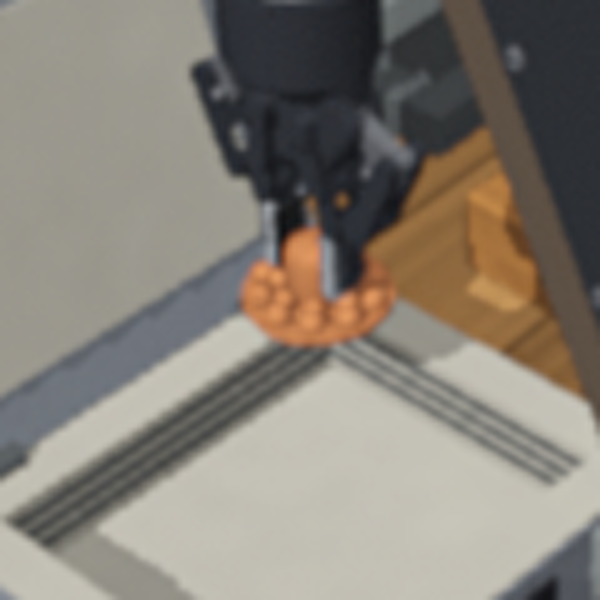

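B is held level and the chamber is empty.

```bash
python3 -m handwheel '-0.035 0 -0.018 0 0; -0.045 0 -0.021 0 0; -0.045 0 -0.021 0 0; -0.045 0 -0.021 0 0; -0.045 0 -0.021 0 0; -0.045 0 -0.021 0 0; -0.045 0 -0.021 0 0; -0.0425 0 -0.0193 0 0; 0 0.02 0 0 0; 0 0.03 0 0 0; 0 0.03 0 0 0; 0 0 0 0 0'
python3 - <<'E'
from h import *
print(delta([.5005,.288,.0166]))
im=shot('side','pics/s19.png',(130,280,330,440),4)
im=shot('top','pics/t19.png',(120,190,280,320),5)
E
```

```text
clock: 38.1
tool_pos: [0.499, 0.2875, 0.0871]
tcp_rot: [-1.575, -0.002, -1.624]
contact_force: [-0.2, 0.3, -1.9]
gripper_width: 0.0302
[-0.0007  0.0704  0.0018]
```

View pics/s19.png

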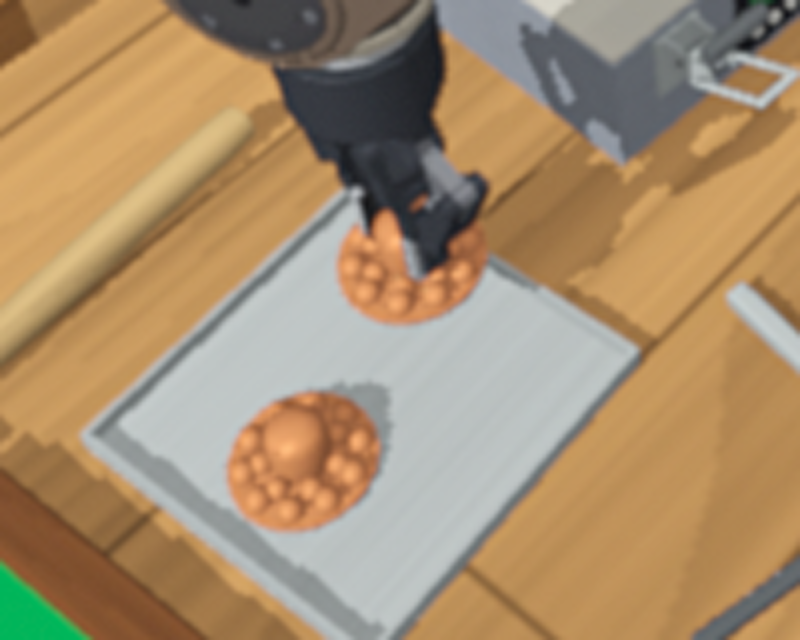

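View pics/t19.png

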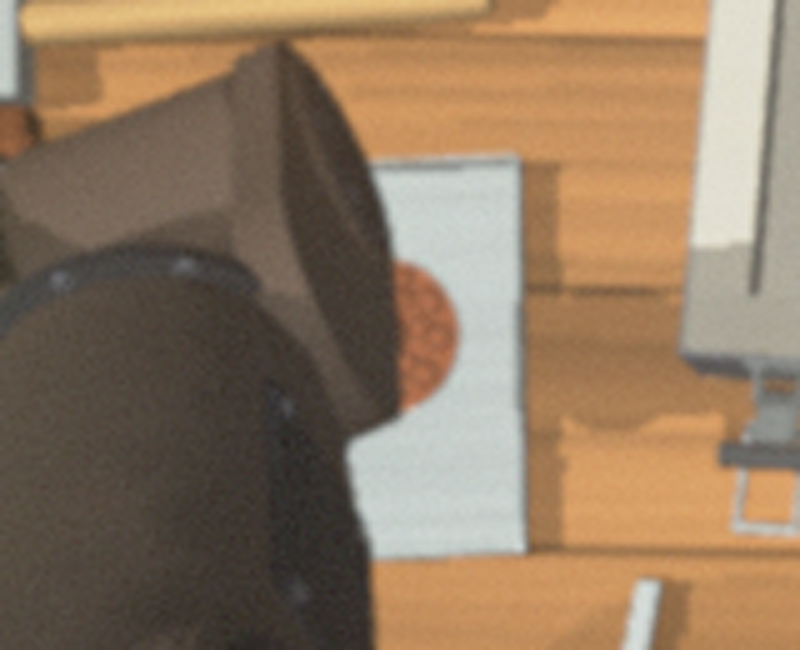

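A is where I left it and B hangs over the clear right half. Lowering.

```bash
python3 -m handwheel '0 0.025 0.001 0 0; 0 0.02 0 0 0; 0 0.012 0 0 0; 0 0.006 0 0 0; 0 0.003 0 0 0; 0 0 0 0 0'
```

```text
clock: 38.95
tool_pos: [0.5014, 0.288, 0.0236]
tcp_rot: [-1.57, 0.0, -1.624]
contact_force: [-0.3, 0.8, -1.0]
gripper_width: 0.0307
```

```bash
python3 -m handwheel '0 0.003 0 0 0; 0 0.002 0 0 0; 0 0.001 0 0 0; 0 0 0 0 0'
python3 -m handwheel '0 0.001 0 0 0; 0 0 0 0 0'
```

```text
clock: 39.45
tool_pos: [0.5012, 0.288, 0.0172]
tcp_rot: [-1.571, -0.0, -1.624]
contact_force: [0.4, 0.1, -1.5]
gripper_width: 0.0303
clock: 39.7
tool_pos: [0.5013, 0.288, 0.0166]
tcp_rot: [-1.57, 0.0, -1.624]
contact_force: [-0.9, -1.5, 3.8]
gripper_width: 0.0299
```

```bash
python3 -m handwheel '0 0 0 0 0.5; 0 0 0 0 0.5; 0 0 0 0 0.5; 0 -0.02 0 0 0.5; 0 -0.04 0 0 0.5; 0 -0.05 0 0 0.5; 0 -0.05 0 0 0.5; 0 -0.05 0 0 0.5; 0.05 -0.05 0 0 0.5; 0.05 0 0 0 0.5; 0.05 0 0 0 0.5; 0.05 0 0 0 0.5'
python3 -m handwheel '0.05 0 0 0 0.5; 0.05 0 0 0 0.5; 0.05 0 0 0 0.5; 0.05 0 0 0 0.5; 0.05 0 0 0 0.5; 0.05 0 0 0 0.5; 0.05 0 0 0 0.5; 0 0 0 0 0.5; 0 0 0 0 0.5'
python3 - <<'E'
from h import *
im=get_image('side')[:,:,::-1].copy();cv2.imwrite('pics/s20.png',im)
imt=get_image('top')[:,:,::-1].copy();cv2.imwrite('pics/t20.png',imt)
for o in rosettes(imt,'top',(130,210,240,310),.011):print('top',o)
for o in rosettes(imt,'top',(265,165,390,265),.064):print('kiln',o)
E
```

```text
clock: 41.2
tool_pos: [0.4906, 0.0926, 0.2707]
tcp_rot: [-1.57, -0.0, -1.623]
contact_force: [0.9, -0.2, -0.5]
gripper_width: 0.0428
clock: 42.32
tool_pos: [0.4722, -0.2552, 0.2703]
tcp_rot: [-1.571, 0.0, -1.624]
contact_force: [0.5, 0.5, 0.4]
gripper_width: 0.0431
top (array([0.4965, 0.3756, 0.011 ]), (166.50260824204486, 262.0610328638498), np.float64(28.523675588636344), np.float64(0.07538139708246994))
top (array([0.5015, 0.2867, 0.011 ]), (202.57644899029634, 260.5399947547862), np.float64(28.44545184522819), np.float64(0.07363918998572629))
```

View pics/s20.png

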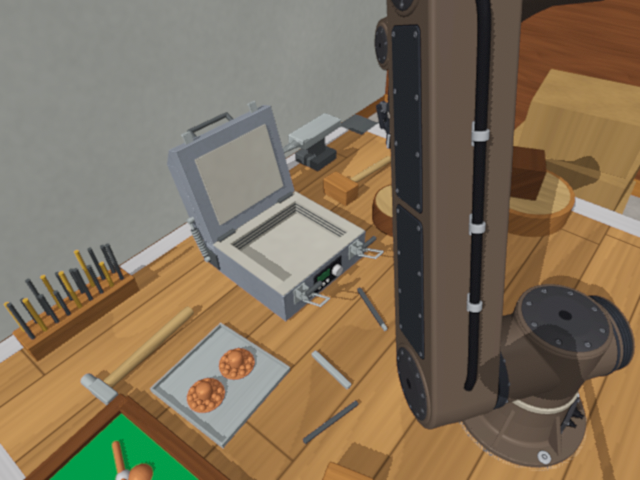

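View pics/t20.png

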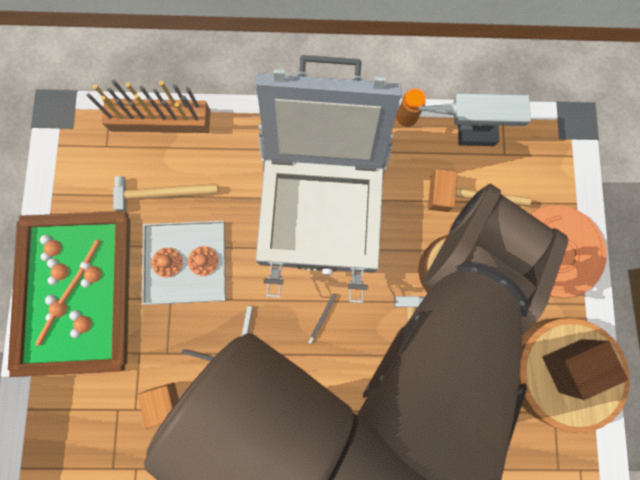

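Both rosettes lie flat and bud up in the tray, at (166,262) and (203,260) in the top view, about 89 mm apart and clear of the rim. The hood is standing open, the kiln is empty, and the tools are where they were. The arm is clear, so I'm handing in.

Run:
```python
from rig import arm
print(arm.job_done())
```

```text
the job is handed in; nothing more can be done
None
```

The job is done and handed in at about 42 s of robot time, well under the 210 s limit.

- **Latches and hood:** I lifted both latch levers until their bails hung free. I then swung the hood up by its handle, past over-centre, and let it go near the stop, where it stays open by itself.
- **Rosettes:** This start had only two, and the top view showed the whole chamber with no others. I lifted each by its bud and set it down on the tray floor.
- **Last checks:** The final pictures show both rosettes bud up and about 89 mm apart (they are 76 mm wide), inside the tray rim. The kiln is empty and the hood is standing open. The hammer, mallet and punches I could see are where they were. The arm partly covers one hammer, the mallet and one punch in the last top view, but it never worked near them.
- **Disagreements:** Nothing failed. Side-view estimates of the rosette positions in the kiln differed from the top view by about 5 mm, so I used the top view for the grasps. The left latch grip was about 2 mm off-centre and showed a 27 N side force until I corrected it.

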